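# Switch the press circuit on with the red key

### The arm

A 7-joint arm with a two-finger parallel gripper is mounted at the origin on the work surface. World frame = base frame: x ahead of the robot, y to its left, z up, the work surface at z = 0. Lengths are in m, angles in rad, forces in N, time in s.
With the tool pointing down it reaches from about 0.4 to 0.875 m from the base axis. Payload 6.5 kg.
Tool frame: the origin (TCP) lies between the finger pads; the fingertips stand 17 mm ahead of it and the grasp point (between the pads) lies 2 mm behind it; z points along the fingers, y is the line along which they close (so a half turn about z gives the same grasp; the last joint's range is limited). The gripper opens to 88 mm and grips with 3 to 60 N. Pads are 18 mm wide; open, the fingers measure 123 mm over their backs; the gripper's body (75 mm by 187 mm) begins 45 mm behind the grasp point.
Start: joints at [1.264, 0.536, -0.004, 1.538, 0.003, 1.067, -0.071], TCP at [0.155, -0.631, 0.234] pointing down, gripper open.
Joint ranges: [-2.7, 2.7], [-0.37, 2.16], [-1.27, 1.26], [0.24, 2.4], [-1.31, 4.45], [0.19, 1.91], [-2.76, 2.76]. Speed limits (rad/s): [2.39, 2.39, 3.14, 3.14, 3.14, 3.14, 3.14].

### API

Orientations are given as a unit quaternion [w, x, y, z].
In Python, from bench import status, imaging, ticket gives the robot as it stands. The module is installed in compiled form; this text tells all that it offers.
- The arm moves only by the shell command python3 -m pendant 'ROWS' [FORCE]. ROWS is JSON, a list of rows, each an object with "jaw": the closure, from 0 (fully open) to 1 (shut); "translation": the shift along the tool's x, y, z each as a share of 2.5 cm, from -1 to 1, a list of three; "roll": the turn about the tool's z as a share of 0.08 rad, from -1 to 1. A call has 1 to 10 rows; each row shifts and turns the commanded pose from where the row before left it, along the tool's axes as they then stand; what a row does not reach is not made up. A row lasts 1/10 s, in which the tool goes at most 50 mm and 8.59 degrees, less where a joint would pass 70% of its speed; a pose out of reach is approached as far as the arm can. A call with a number of a shift or a turn outside -1 to 1 is refused whole. A call with a gripper value outside its range is refused whole. The fingers move at their own pace and stop on an object; FORCE is the grip in N (left out, the last holds). Time passes only in rows, so rows that do not move let the fingers close. It gives the time, the measured TCP pose, the force and the opening at its end, in the units of the state.
- status.observe(): the state, without advancing time (a new reading comes with each control period).
- imaging.camera(name): name is "side" or "top"; returns a dict with "color" (400x640x3 uint8, blue, green, red), "fx", "fy", "cx", "cy" (pixels), "R" (3x3) and "t" (3): a world point X has camera coordinates R X + t. Camera axes: x right, y down, z forward; pixel columns grow to the right and rows downward; lengths in m; the calibration is good to about 2 mm. A picture is of the moment at which its call begins. There is no depth.
- ticket.job_done(): hands the job in, once; it reports no verdict.
The state is a dict: "time": time; "joint_pos": joint angles; "qd": joint speeds; "effort": joint torques, N m; "tool_pos": TCP position; "tcp_rot": TCP orientation; "ft_force": force on the tool from outside, world axes, zero at the start; "torque": the same for the moment, N m; "finger_gap": finger opening in m.
Only numpy, scipy, OpenCV 4.12 (cv2) and the standard library are available. Lean on these libraries where they do the work, as an engineer would, in place of code of your own. Each camera call takes 0.05 s, during which the arm holds its last target. There are 200 camera calls.

### The job

Switch on the hand press's circuit: take the red key out of the key stand, put it straight down, fully home, into the slot of the key switch on the yellow box, and turn it clockwise (seen from above) until the white pointer has come round from the red mark to the green mark. Then let go and leave the key in the switch.

Things in the scene. Friction and masses are not known exactly. Their poses are not given: they have to be found in the camera images.
- red_key: Loose 70 g key, upright in the key stand. Origin: centre of the blade's tip, z up along the key, 10 mm above the bench at first. Steel blade: 8 mm thick (x), 26 mm wide (y), 44 mm long, lower rim rounded. Above it the red plastic head to grip: 14 mm thick (x), 44 mm wide (y), 44 to 94 mm above the origin; its shoulder rests on the stand. Fits the switch either way round.
- key_stand: Fixed grey block, 56 mm (x) by 200 mm (y), 54 mm high; origin: centre of its underside. Three slots in its top, 65 mm apart along y, hold the red, a yellow and a blue key, alike in shape, in any order, heads up and wide along y. A key is free when pulled straight up by more than 44 mm.
- keyhole (a point): Centre of the slot mouth at the rim of the aluminium key barrel (64 mm wide), 62 mm above the bench, in a fixed yellow box (120 x 120 mm, 58 mm high). z up, y along the slot; turns with the barrel. Mouth 28 (x) by 48 mm (y), a funnel 10 mm deep to a slot 12 by 32 mm; floor 40 mm below this point. Fully home, the key's tip stands on that floor, blade along the slot.
- key_switch (a joint): Barrel angle, rad, growing clockwise from above. 0 = off: white pointer on the rim, at the slot's +y end, at the box's red mark. 1.05 (60 degrees) = on: pointer at the green mark. Stops at 0 and 1.2; starts at 0 to 0.2. Turns at 0.05 N m, no spring, stays where left. The key has about 9 degrees of play in the slot either way before the barrel follows.
Mind the look-alikes: they are no part of the job. What is shaped like the red_key but purple or turquoise is not meant.

How it is judged:
By the outcome, as a careful person would: the job done as asked, in the order asked, and still so for the second after the job is handed in, with the robot touching nothing.
It also fails if it takes over 48 s, if anything falls off the work surface, if the arm or the gripper's body presses on something with over 40 N, if the wrist force passes 120 N, or if a joint passes its speed limit or range.

## Working session

There is one attempt and no reset: what is moved stays moved. The work goes in short steps, Python scripts to look and compute and a shell command to move; the robot and the scene stay as the last step left them, time stands still between calls to the robot, and variables do not carry over. Pictures are saved under pics/ and viewed, on a budget of 10 in all, crops included, one or two more only if the job needs it, and the job is handed in when it is done.

```bash
mkdir -p pics
cat > h.py <<'E'
import numpy as np, cv2
from bench import status, imaging
def ray(c,u,v):
    R=np.array(c["R"]);t=np.array(c["t"]);o=-R.T@t
    return o,R.T@np.array([(u-c["cx"])/c["fx"],(v-c["cy"])/c["fy"],1.])
def atz(c,u,v,z):
    o,d=ray(c,u,v);return o+d*(z-o[2])/d[2]
def proj(c,X):
    p=np.array(c["R"])@np.array(X)+np.array(c["t"]);return c["fx"]*p[0]/p[2]+c["cx"],c["fy"]*p[1]/p[2]+c["cy"]
E
python3 - <<'E'
from h import *
for n in("top","side"):
    c=imaging.camera(n);cv2.imwrite(f"pics/{n}0.png",c["color"])
    np.save(n+"0.npy",c,allow_pickle=True)
    print(n,c["fx"],c["cx"],c["cy"],np.round(c["R"],3).tolist(),ray(c,0,0)[0])
print(status.observe())
E
```

```text
top 378.41410473910463 322.0081986336502 193.78073654780374 [[0.03, -0.999, -0.031], [-0.995, -0.027, -0.096], [0.095, 0.034, -0.995]] [0.42458786 0.00733845 0.87586604]
side 520.7182479846579 328.11981809457836 203.479946315634 [[0.937, -0.35, 0.001], [-0.252, -0.679, -0.69], [0.242, 0.646, -0.724]] [ 0.25544265 -0.55936361  0.7138518 ]
{'time': 0.1, 'joint_pos': array([ 1.26383994,  0.53710434, -0.00443257,  1.53877243,  0.00259282,
        1.06729854, -0.07121265]), 'qd': array([ 0.00048296, -0.00146558,  0.00065758, -0.0006248 ,  0.00073834,
        0.00137676, -0.00039253]), 'effort': array([ 2.35453292e-03, -5.72084248e+01,  9.93841253e-01, -2.52234274e+01,
       -5.61691972e-02,  1.34191258e-02,  5.94695553e-05]), 'tool_pos': array([ 0.15483396, -0.63070604,  0.23281846]), 'tcp_rot': array([-7.73914103e-04,  9.92759956e-01,  1.20112646e-01, -1.50724802e-04]), 'ft_force': array([-0.44728591, -0.00755258,  0.58246903]), 'torque': array([ 0.0385135 , -0.02027131, -0.02380997]), 'finger_gap': 0.08826061216008045}
```

View pics/top0.png

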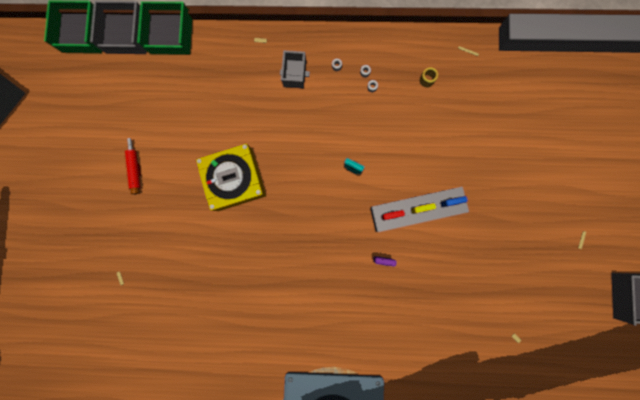

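View pics/side0.png

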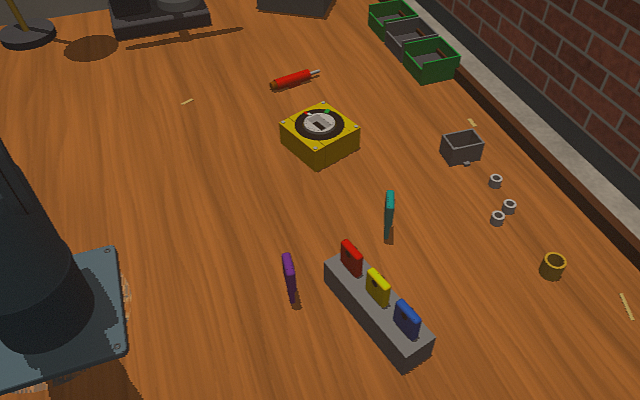

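Run:
```python
from h import *
T=cv2.imread("pics/top0.png");S=cv2.imread("pics/side0.png")
def cr(I,u,v,w,h,s):
    return cv2.resize(I[v:v+h,u:u+w],(w*s,h*s),interpolation=cv2.INTER_CUBIC)
a=cr(T,190,140,80,75,5);b=cr(T,365,180,80,60,5);c=cr(S,275,95,90,75,4);d=cr(S,320,225,100,75,4)
o=np.zeros((600,800,3),np.uint8)
o[0:300,0:400]=a[:300];o[0:300,400:800]=b;o[300:600,0:360]=c;o[300:600,400:800]=d
cv2.imwrite("pics/crop1.png",o)
```

```text
(no output)
```

View pics/crop1.png

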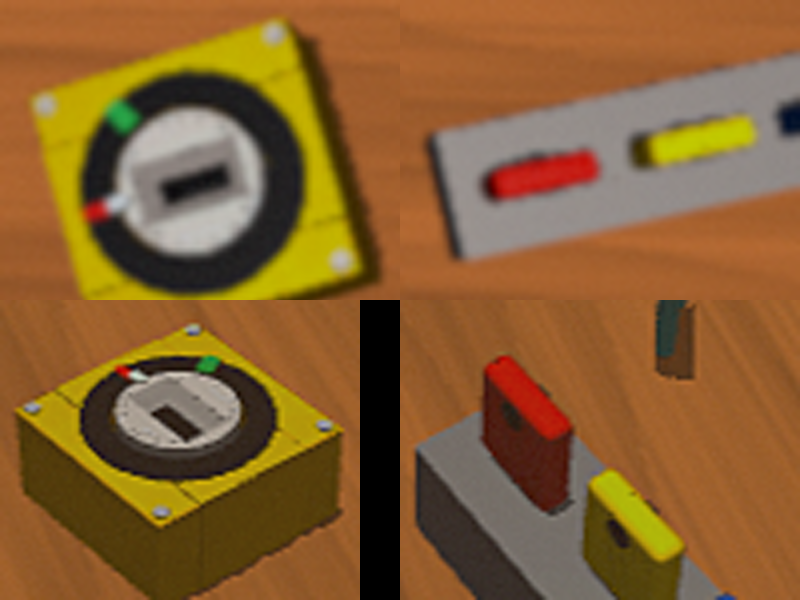

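```bash
cat > m.py <<'E'
from h import *
T=np.load("top0.npy",allow_pickle=True).item();S=np.load("side0.npy",allow_pickle=True).item()
def p(cam,x0,y0,u0,v0,s,x,y,z): return atz(cam,u0+(x-x0+.5)/s-.5,v0+(y-y0+.5)/s-.5,z)
A=lambda x,y,z:p(T,0,0,190,140,5,x,y,z)
B=lambda x,y,z:p(T,400,0,365,180,5,x,y,z)
C=lambda x,y,z:p(S,0,300,275,95,4,x,y,z)
D=lambda x,y,z:p(S,400,300,320,225,4,x,y,z)
ang=lambda a,b:np.degrees(np.arctan2(*(b-a)[[1,0]]))
np.set_printoptions(precision=4,suppress=True)
E
python3 - <<'E'
from m import *
print("key",B(543,172,.104),D(529,398,.104))
print("key ang",ang(B(598,163,.104),B(488,182,.104)),ang(D(564,435,.104),D(494,364,.104)))
print("stand ang",ang(B(800,52,.054),B(432,135,.054)))
print("barrel",A(190,180,.062),C(178,409,.062))
s=[A(45,105,.06),A(274,33,.06),A(341,261,.06)]
q=[C(32,408,.06),C(193,329,.06),C(324,426,.06),C(161,512,.06)]
print("box top", (s[0]+s[2])/2, ang(s[1],s[0]),ang(s[2],s[1])); print("box side",np.mean(q,0),[ang(q[i],q[i-1]) for i in range(4)])
c=A(190,180,.062);print("ptr",ang(c,A(115,203,.062)),"red",ang(c,A(97,211,.058)),"green",ang(c,A(122,117,.058)))
c=C(178,409,.062);print("ptr",ang(c,C(138,378,.062)),"red",ang(c,C(123,370,.058)),"green",ang(c,C(208,364,.058)))
E
```

```text
key [ 0.4614 -0.1121  0.104 ] [ 0.4596 -0.1156  0.104 ]
key ang 101.46425993706374 106.14900136618384
stand ang 104.35209225780011
barrel [0.537  0.2428 0.062 ] [0.5362 0.2435 0.062 ]
box top [0.5362 0.2424 0.06  ] 109.08088195323043 18.955300931190127
box side [0.5348 0.2402 0.06  ] [np.float64(-70.95236705272278), np.float64(-160.45840599587217), np.float64(108.33286479557), np.float64(19.06088734360338)]
ptr 108.67165619156577 red 108.88937253029059 green 49.816058921862364
ptr 108.45832365717366 red 106.92102208432975 green 50.3458795073926
```

```bash
R='{"jaw":0.4,"translation":[0.93,-0.95,0],"roll":0}'
python3 -m pendant '[{"jaw":0.4,"translation":[0.93,-0.95,0],"roll":0},{"jaw":0.4,"translation":[0.93,-0.95,0],"roll":0},{"jaw":0.4,"translation":[0.93,-0.95,0],"roll":0},{"jaw":0.4,"translation":[0.93,-0.95,0],"roll":0},{"jaw":0.4,"translation":[0.93,-0.95,0],"roll":0},{"jaw":0.4,"translation":[0.93,-0.95,0],"roll":0},{"jaw":0.4,"translation":[0.93,-0.95,0],"roll":0},{"jaw":0.4,"translation":[0.93,-0.95,0],"roll":0},{"jaw":0.4,"translation":[0.93,-0.95,0],"roll":0}]' 20
```

```text
time: 1.0
tool_pos: [0.3075, -0.3723, 0.2334]
tcp_rot: [-0.0, 0.993, 0.12, -0.0]
ft_force: [0.5, -0.9, -0.2]
finger_gap: 0.0532
```

```bash
python3 -m pendant '[{"jaw":0.4,"translation":[0.93,-0.95,0],"roll":0},{"jaw":0.4,"translation":[0.93,-0.95,0],"roll":0},{"jaw":0.4,"translation":[0.93,-0.95,0],"roll":0},{"jaw":0.4,"translation":[0.93,-0.95,0],"roll":0},{"jaw":0.4,"translation":[0.93,-0.95,0],"roll":0},{"jaw":0.4,"translation":[0.93,-0.95,0],"roll":0},{"jaw":0.4,"translation":[0.93,-0.95,0],"roll":0},{"jaw":0.4,"translation":[0.93,-0.95,0],"roll":0},{"jaw":0.4,"translation":[0.93,-0.95,0],"roll":0}]'
python3 -m pendant '[{"jaw":0.4,"translation":[0,0,0],"roll":-1},{"jaw":0.4,"translation":[0,0,0],"roll":-1},{"jaw":0.4,"translation":[0,0,0],"roll":-1},{"jaw":0.4,"translation":[0,0,0],"roll":-1},{"jaw":0.4,"translation":[0,0,0],"roll":-1},{"jaw":0.4,"translation":[0,0,0],"roll":-1},{"jaw":0.4,"translation":[0,0,0],"roll":-1},{"jaw":0.4,"translation":[0,0,0],"roll":-1},{"jaw":0.4,"translation":[0,0,0],"roll":-1},{"jaw":0.4,"translation":[0,0,0],"roll":-1}]'
python3 -m pendant '[{"jaw":0.4,"translation":[0,0,0],"roll":-1},{"jaw":0.4,"translation":[0,0,0],"roll":-1},{"jaw":0.4,"translation":[0,0,0],"roll":-1},{"jaw":0.4,"translation":[0,0,0],"roll":-1},{"jaw":0.4,"translation":[0,0,0],"roll":-1},{"jaw":0.4,"translation":[0,0,0],"roll":-1},{"jaw":0.4,"translation":[0,0,0],"roll":-1},{"jaw":0.4,"translation":[0,0,0],"roll":-1},{"jaw":0.4,"translation":[0,0,0],"roll":-1},{"jaw":0.4,"translation":[0,0,0],"roll":-0.7}]'
python3 -c "
from bench import status; import numpy as np
s=status.observe(); q=s['tcp_rot'];print(s['tool_pos'],q,'yaw y',np.degrees(2*np.arctan2(q[2],q[1]))-90,s['joint_pos'])"
```

```text
time: 1.9
tool_pos: [0.4597, -0.115, 0.2334]
tcp_rot: [-0.0, 0.993, 0.12, -0.0]
ft_force: [-0.1, 0.2, -0.2]
finger_gap: 0.0528
time: 2.9
tool_pos: [0.4592, -0.1162, 0.2333]
tcp_rot: [-0.0, 0.867, 0.499, -0.0]
ft_force: [0.7, 0.7, -0.4]
finger_gap: 0.0527
time: 3.9
tool_pos: [0.4592, -0.1163, 0.2334]
tcp_rot: [-0.0, 0.614, 0.789, -0.0]
ft_force: [0.5, -0.3, -0.2]
finger_gap: 0.053
[ 0.45915225 -0.1162524   0.23335252] [-3.10559942e-04  6.13843715e-01  7.89427499e-01 -1.43876887e-04] yaw y 14.264093716086009 [ 0.64388835  0.2892457  -0.57574722  1.96370425  0.19297851  0.94289089
  0.22190157]
```

```bash
python3 -m pendant '[{"jaw":0.4,"translation":[0.08,0.07,0.9],"roll":0},{"jaw":0.4,"translation":[0,0,0.9],"roll":0},{"jaw":0.4,"translation":[0,0,0.9],"roll":0},{"jaw":0.4,"translation":[0,0,0.6],"roll":0},{"jaw":0.4,"translation":[0,0,0],"roll":0}]'
python3 - <<'E'
from h import *
c=imaging.camera("side");I=c["color"].copy()
t=imaging.camera("top");J=t["color"]
a=cv2.resize(I[170:310,270:420],None,fx=4,fy=4,interpolation=3)[:560]
b=cv2.resize(J[170:260,360:410],None,fx=4,fy=4,interpolation=3)
o=np.zeros((560,800,3),np.uint8);o[:,:600]=a;o[:360,600:]=b
cv2.imwrite("pics/g1.png",o)
s=status.observe();print(s["tool_pos"],proj(c,s["tool_pos"]+[0,0,-.017]))
E
```

```text
time: 4.4
tool_pos: [0.459, -0.1136, 0.1493]
tcp_rot: [-0.002, 0.615, 0.789, -0.001]
ft_force: [0.0, -0.3, 0.8]
finger_gap: 0.0526
[ 0.46063834 -0.11377744  0.15125719] (np.float64(352.7767765002501), np.float64(234.95120750982178))
```

View pics/g1.png

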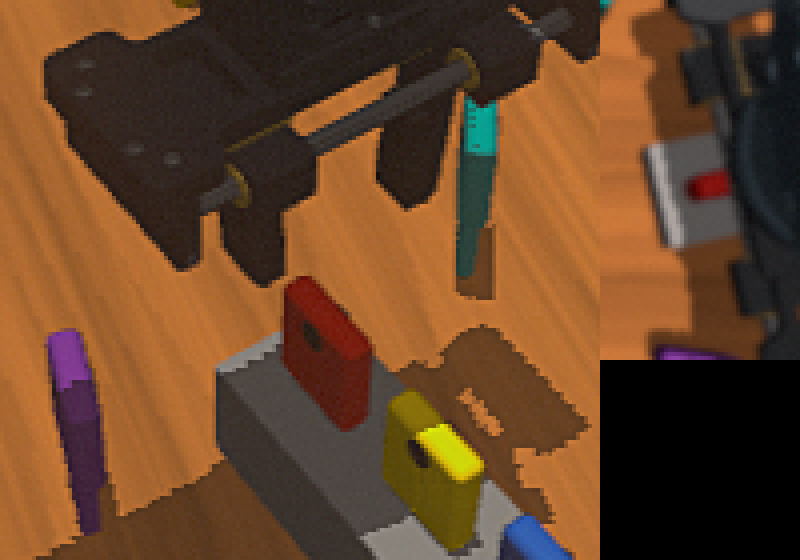

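```bash
python3 -m pendant '[{"jaw":0.4,"translation":[0,0,0.9],"roll":0},{"jaw":0.4,"translation":[0,0,0.9],"roll":0},{"jaw":0.4,"translation":[0,0,0.8],"roll":0},{"jaw":0.4,"translation":[0,0,0],"roll":0}]'
python3 -m pendant '[{"jaw":0.8,"translation":[0,0,0],"roll":0},{"jaw":1,"translation":[0,0,0],"roll":0},{"jaw":1,"translation":[0,0,0],"roll":0},{"jaw":1,"translation":[0,0,0],"roll":0},{"jaw":1,"translation":[0,0,0],"roll":0},{"jaw":1,"translation":[0,0,0],"roll":0}]' 10
```

```text
time: 4.9
tool_pos: [0.4598, -0.1138, 0.0852]
tcp_rot: [-0.001, 0.615, 0.789, -0.001]
ft_force: [-0.6, 0.9, 0.3]
finger_gap: 0.053
time: 5.5
tool_pos: [0.4609, -0.114, 0.0864]
tcp_rot: [0.0, 0.615, 0.788, 0.0]
ft_force: [-0.2, 0.8, 3.8]
finger_gap: 0.014
```

```bash
python3 -m pendant '[{"jaw":1,"translation":[0,0,0],"roll":0},{"jaw":1,"translation":[0,0,0],"roll":0},{"jaw":1,"translation":[0,0,-0.4],"roll":0},{"jaw":1,"translation":[0,0,-0.8],"roll":0},{"jaw":1,"translation":[0,0,-0.9],"roll":0},{"jaw":1,"translation":[0,0,-0.9],"roll":0},{"jaw":1,"translation":[0,0,-0.9],"roll":0},{"jaw":1,"translation":[0,0,-0.9],"roll":0},{"jaw":1,"translation":[0,0,-0.8],"roll":0},{"jaw":1,"translation":[0,0,0],"roll":0}]' 40
python3 -c "
from bench import status; import numpy as np
s=status.observe(); q=s['tcp_rot'];print(s['tool_pos'],q,'yaw y',np.degrees(2*np.arctan2(q[2],q[1]))-90)"
```

```text
time: 6.5
tool_pos: [0.4621, -0.114, 0.2286]
tcp_rot: [0.002, 0.615, 0.789, 0.001]
ft_force: [0.3, 0.6, -1.0]
finger_gap: 0.0133
[ 0.46212327 -0.11398684  0.22862288] [0.00211758 0.61498935 0.78853214 0.00081993] yaw y 14.097476119811787
```

```bash
python3 -m pendant '[{"jaw":1,"translation":[0.93,0.46,0],"roll":0},{"jaw":1,"translation":[0.93,0.46,0],"roll":0},{"jaw":1,"translation":[0.93,0.46,0],"roll":0},{"jaw":1,"translation":[0.93,0.46,0],"roll":0},{"jaw":1,"translation":[0.93,0.46,0],"roll":0},{"jaw":1,"translation":[0.93,0.46,0],"roll":0},{"jaw":1,"translation":[0.93,0.46,0],"roll":0}]'
python3 -m pendant '[{"jaw":1,"translation":[0.93,0.46,0],"roll":0},{"jaw":1,"translation":[0.93,0.46,0],"roll":0},{"jaw":1,"translation":[0.93,0.46,0],"roll":0},{"jaw":1,"translation":[0.93,0.46,0],"roll":0},{"jaw":1,"translation":[0.93,0.46,0],"roll":0},{"jaw":1,"translation":[0.93,0.46,0],"roll":0},{"jaw":1,"translation":[0.93,0.46,0],"roll":0},{"jaw":1,"translation":[0,0,0],"roll":-0.98},{"jaw":1,"translation":[0,0,0],"roll":0}]'
python3 - <<'E'
from h import *
c=imaging.camera("side");I=c["color"]
a=cv2.resize(I[20:180,240:440],None,fx=4,fy=4,interpolation=3)[:600]
cv2.imwrite("pics/s1.png",a)
s=status.observe();q=s['tcp_rot'];p=s["tool_pos"];print(p,q,np.degrees(2*np.arctan2(q[2],q[1]))-90)
# expected image of blade tip (corners along key width) and keyhole
w=np.radians(108.6);d=np.array([np.cos(w),np.sin(w),0])
for k in(-.013,0,.013):
    u,v=proj(c,p+[0,0,-.0764]+k*d);print((u-240)*4,(v-20)*4)
u,v=proj(c,p+[0,0,.0184]);print("top",(u-240)*4,(v-20)*4)
E
```

```text
time: 7.2
tool_pos: [0.4985, 0.0645, 0.2251]
tcp_rot: [-0.001, 0.615, 0.789, -0.001]
ft_force: [0.3, 1.0, -0.5]
finger_gap: 0.0133
time: 8.1
tool_pos: [0.5366, 0.2416, 0.2248]
tcp_rot: [-0.001, 0.583, 0.813, -0.001]
ft_force: [-0.3, -0.6, -0.4]
finger_gap: 0.0135
[0.53688546 0.24067431 0.22491312] [-5.54856574e-04  5.84018864e-01  8.11739422e-01 -8.76957580e-04] 18.532540635566264
334.7576801316268 277.16842265347293
317.7207612356451 265.04286882968233
300.9206286500503 253.08584108557
top 315.38349813051104 83.10627909583286
```

View pics/s1.png

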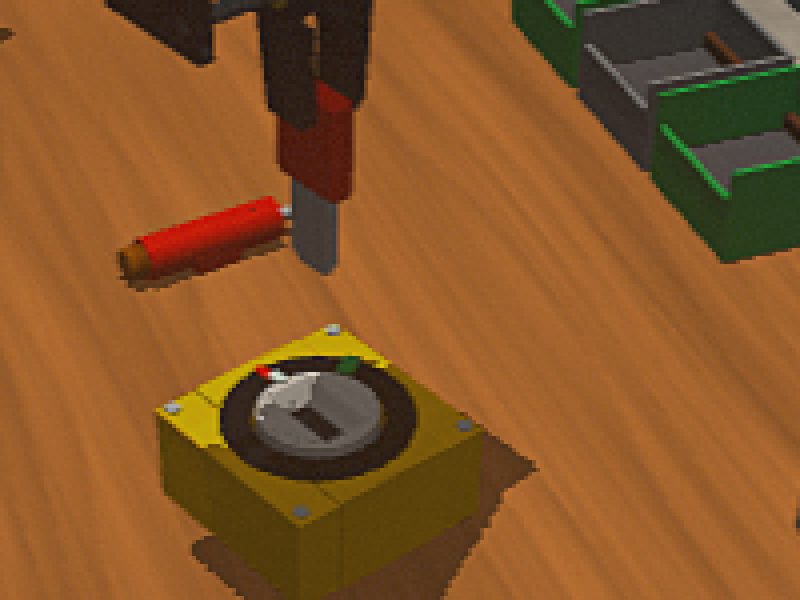

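```bash
python3 -m pendant '[{"jaw":1,"translation":[0.04,0,0.8],"roll":0},{"jaw":1,"translation":[0,0,0.8],"roll":0},{"jaw":1,"translation":[0,0,0.8],"roll":0},{"jaw":1,"translation":[0,0,0.6],"roll":0},{"jaw":1,"translation":[0,0,0],"roll":0}]'
python3 - <<'E'
from h import *
c=imaging.camera("side");I=c["color"]
a=cv2.resize(I[70:170,270:370],None,fx=6,fy=6,interpolation=3)
cv2.imwrite("pics/s2.png",a)
p=np.mean([status.observe()["tool_pos"] for _ in range(3)],0);print(p)
E
```

```text
time: 8.65
tool_pos: [0.536, 0.2403, 0.1488]
tcp_rot: [-0.001, 0.584, 0.812, -0.002]
ft_force: [0.0, 0.5, -0.6]
finger_gap: 0.0135
[0.53670006 0.24117024 0.15026341]
```

View pics/s2.png

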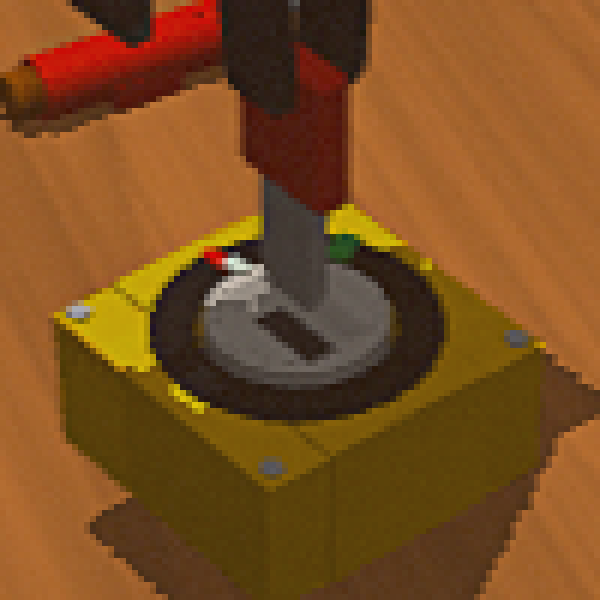

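```bash
python3 -m pendant '[{"jaw":1,"translation":[0.03,0,0.4],"roll":0},{"jaw":1,"translation":[0,0,0.3],"roll":0},{"jaw":1,"translation":[0,0,0.3],"roll":0},{"jaw":1,"translation":[0,0,0],"roll":0}]'
python3 -m pendant '[{"jaw":1,"translation":[0,0,0.2],"roll":0},{"jaw":1,"translation":[0,0,0.2],"roll":0},{"jaw":1,"translation":[0,0,0],"roll":0}]'
```

```text
time: 9.1
tool_pos: [0.5364, 0.2423, 0.125]
tcp_rot: [-0.0, 0.584, 0.812, -0.001]
ft_force: [0.1, -0.8, -1.4]
finger_gap: 0.0134
time: 9.4
tool_pos: [0.5366, 0.2424, 0.1154]
tcp_rot: [-0.0, 0.584, 0.812, -0.0]
ft_force: [-0.3, -0.2, -0.2]
finger_gap: 0.0138
```

```bash
python3 -m pendant '[{"jaw":1,"translation":[0,0,0.2],"roll":0},{"jaw":1,"translation":[0,0,0.2],"roll":0},{"jaw":1,"translation":[0,0,0.16],"roll":0},{"jaw":1,"translation":[0,0,0],"roll":0}]'
python3 -m pendant '[{"jaw":1,"translation":[0,0,0.08],"roll":0},{"jaw":1,"translation":[0,0,0],"roll":0}]'
python3 -m pendant '[{"jaw":1,"translation":[0,0,0.08],"roll":0},{"jaw":1,"translation":[0,0,0],"roll":0}]'
```

```text
time: 9.8
tool_pos: [0.5366, 0.2424, 0.1014]
tcp_rot: [-0.0, 0.584, 0.812, -0.001]
ft_force: [-0.0, 0.2, -1.2]
finger_gap: 0.0132
time: 10.0
tool_pos: [0.537, 0.2426, 0.1]
tcp_rot: [-0.0, 0.584, 0.812, -0.0]
ft_force: [0.3, -0.2, -0.6]
finger_gap: 0.0135
time: 10.2
tool_pos: [0.5373, 0.2429, 0.0984]
tcp_rot: [0.0, 0.584, 0.812, 0.0]
ft_force: [-0.2, 0.0, 2.0]
finger_gap: 0.0136
```

```bash
python3 -m pendant '[{"jaw":1,"translation":[0,0,0.08],"roll":0},{"jaw":1,"translation":[0,0,0],"roll":0}]'
python3 -m pendant '[{"jaw":1,"translation":[0,0,0.04],"roll":0},{"jaw":1,"translation":[0,0,0],"roll":0}]'
```

```text
time: 10.4
tool_pos: [0.5381, 0.2435, 0.0983]
tcp_rot: [0.001, 0.584, 0.812, 0.001]
ft_force: [-2.5, -2.3, 15.0]
finger_gap: 0.0138
time: 10.6
tool_pos: [0.5385, 0.2438, 0.0982]
tcp_rot: [0.001, 0.584, 0.812, 0.001]
ft_force: [-3.3, -2.3, 22.6]
finger_gap: 0.0135
```

```bash
python3 -m pendant '[{"jaw":1,"translation":[0,0,-0.07],"roll":0},{"jaw":1,"translation":[0,0,0],"roll":0.5},{"jaw":1,"translation":[0,0,0],"roll":0.8},{"jaw":1,"translation":[0,0,0],"roll":0.8},{"jaw":1,"translation":[0,0,0],"roll":0.8},{"jaw":1,"translation":[0,0,0],"roll":0.8},{"jaw":1,"translation":[0,0,0],"roll":0.8},{"jaw":1,"translation":[0,0,0],"roll":0.8}]'
python3 -m pendant '[{"jaw":1,"translation":[0,0,0],"roll":0.8},{"jaw":1,"translation":[0,0,0],"roll":0.8},{"jaw":1,"translation":[0,0,0],"roll":0.8},{"jaw":1,"translation":[0,0,0],"roll":0.8},{"jaw":1,"translation":[0,0,0],"roll":0.8},{"jaw":1,"translation":[0,0,0],"roll":0.8},{"jaw":1,"translation":[0,0,0],"roll":0.8},{"jaw":1,"translation":[0,0,0],"roll":0.8},{"jaw":1,"translation":[0,0,0],"roll":0}]'
python3 - <<'E'
from h import *
c=imaging.camera("side");I=c["color"]
a=cv2.resize(I[80:170,270:370],None,fx=6,fy=6,interpolation=3)
cv2.imwrite("pics/s3.png",a)
s=status.observe();q=s['tcp_rot'];print(s["tool_pos"],np.degrees(2*np.arctan2(q[2],q[1]))-90,s["torque"])
def ellp(deg,r,z):
    w=np.radians(deg);u,v=proj(c,[.5365+r*np.cos(w),.2425+r*np.sin(w),z]);return round((u-270)*6),round((v-80)*6)
for d in(109,60,55,50,49,45,40):print(d,ellp(d,.028,.062))
E
```

```text
time: 11.4
tool_pos: [0.5376, 0.2432, 0.0983]
tcp_rot: [0.0, 0.742, 0.67, 0.001]
ft_force: [-2.6, -1.4, 11.7]
finger_gap: 0.0135
time: 12.3
tool_pos: [0.537, 0.2434, 0.0983]
tcp_rot: [0.0, 0.887, 0.461, 0.0]
ft_force: [-3.4, -1.2, 11.0]
finger_gap: 0.0137
[0.53705443 0.24342421 0.09830509] -35.03287156085125 [-0.28807433  0.88656733  0.02488353]
109 (245, 214)
60 (311, 203)
55 (318, 204)
50 (325, 206)
49 (326, 206)
45 (331, 207)
40 (337, 209)
```

View pics/s3.png

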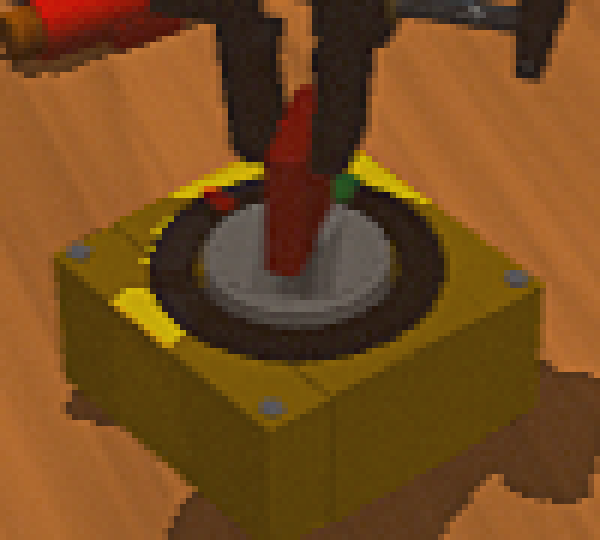

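```bash
python3 -m pendant '[{"jaw":1,"translation":[0,0,0],"roll":0.8},{"jaw":1,"translation":[0,0,0],"roll":0.8},{"jaw":1,"translation":[0,0,0],"roll":0.8},{"jaw":1,"translation":[0,0,0],"roll":0.8},{"jaw":1,"translation":[0,0,0],"roll":0.2},{"jaw":1,"translation":[0,0,0],"roll":0}]'
python3 - <<'E'
from h import *
t=imaging.camera("top")
c=imaging.camera("side");I=c["color"]
a=np.hstack([cv2.resize(I[95:155,290:350],None,fx=6.5,fy=6.5,interpolation=3),cv2.resize(t["color"][145:205,200:260],None,fx=6.5,fy=6.5,interpolation=3)])
cv2.imwrite("pics/s4.png",a)
s=status.observe();q=s['tcp_rot'];print(s["tool_pos"],np.degrees(2*np.arctan2(q[2],q[1]))-90,s["torque"],s["joint_pos"])
E
```

```text
time: 12.95
tool_pos: [0.5369, 0.2435, 0.0983]
tcp_rot: [-0.0, 0.942, 0.337, 0.0]
ft_force: [-3.8, -0.7, 13.1]
finger_gap: 0.0139
[0.5369401  0.24350239 0.09833863] -50.58983306384767 [-0.28457171  0.96375312  0.02363064] [-0.29490029  0.6267864  -0.28104271  1.78431334  0.2372606   0.76282762
 -1.58047921]
```

View pics/s4.png

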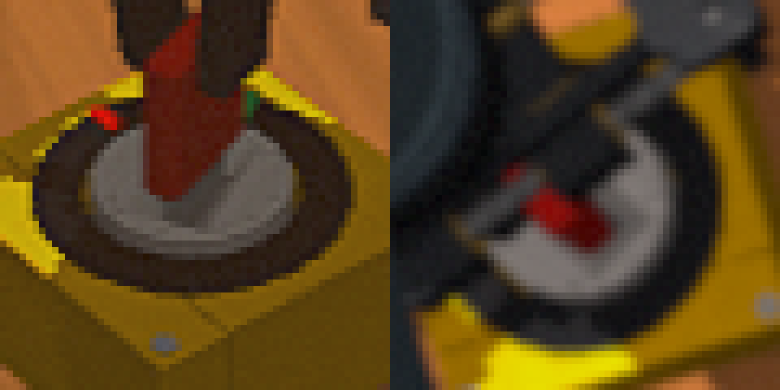

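```bash
python3 -m pendant '[{"jaw":0.9,"translation":[0,0,0],"roll":0},{"jaw":0.5,"translation":[0,0,0],"roll":0},{"jaw":0.5,"translation":[0,0,0],"roll":0},{"jaw":0.5,"translation":[0,0,0],"roll":0},{"jaw":0.5,"translation":[0,0,-0.4],"roll":0},{"jaw":0.5,"translation":[0,0,-0.8],"roll":0},{"jaw":0.5,"translation":[0,0,-0.9],"roll":0},{"jaw":0.5,"translation":[0,0,-0.9],"roll":0},{"jaw":0.5,"translation":[0,0,-0.9],"roll":0},{"jaw":0.5,"translation":[0,0,-0.9],"roll":0}]'
python3 -m pendant '[{"jaw":0.5,"translation":[-1,0,0],"roll":0},{"jaw":0.5,"translation":[-1,0,0],"roll":0},{"jaw":0.5,"translation":[-1,0,0],"roll":0},{"jaw":0.5,"translation":[-1,0,0],"roll":0},{"jaw":0.5,"translation":[-1,0,0],"roll":0},{"jaw":0.5,"translation":[-1,0,0],"roll":0}]'
python3 - <<'E'
from h import *
t=imaging.camera("top")
c=imaging.camera("side");I=c["color"]
a=np.hstack([cv2.resize(I[90:155,287:352],None,fx=6,fy=6,interpolation=3),cv2.resize(t["color"][143:208,198:263],None,fx=6,fy=6,interpolation=3)])
cv2.imwrite("pics/s5.png",a)
E
```

```text
time: 14.05
tool_pos: [0.537, 0.2427, 0.2184]
tcp_rot: [-0.0, 0.942, 0.337, 0.0]
ft_force: [0.5, 0.6, 0.5]
finger_gap: 0.0441
time: 14.65
tool_pos: [0.4203, 0.1469, 0.2174]
tcp_rot: [0.0, 0.942, 0.337, 0.0]
ft_force: [0.2, -0.3, 0.9]
finger_gap: 0.0438
```

View pics/s5.png

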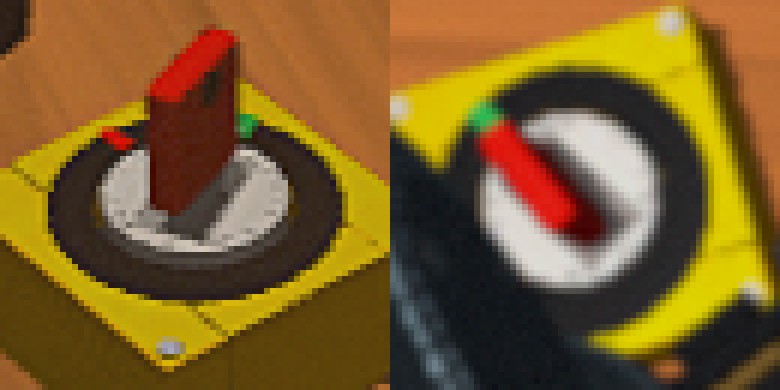

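Run:
```python
from h import *
c=imaging.camera("side");I=c["color"]
sc=14;u0,v0,w,h=300,110,40,28
def rect(yd,hx,hy,z):
    a=np.radians(yd);y=np.array([np.cos(a),np.sin(a)]);x=np.array([y[1],-y[0]]);o=[]
    for sx,sy in((1,1),(1,-1),(-1,-1),(-1,1)):
        q=np.array([.5365,.2425])+sx*hx*x+sy*hy*y
        u,v=proj(c,[*q,z]);o.append([(u+.5-u0)*sc,(v+.5-v0)*sc])
    return np.int32(np.round(o))
ims=[]
for yd in(None,49):
    a=cv2.resize(I[v0:v0+h,u0:u0+w],None,fx=sc,fy=sc,interpolation=3)
    a=cv2.convertScaleAbs(a,alpha=1.3)
    if yd: cv2.polylines(a,[rect(yd,.014,.024,.062)],True,(255,0,0),1);cv2.polylines(a,[rect(39.4,.007,.022,.066)],True,(0,255,255),1)
    ims.append(a[:,:500])
o=cv2.resize(np.hstack(ims),(800,round(800*ims[0].shape[0]/1000)))
o=np.vstack(ims)[:,:]
o=cv2.resize(o,None,fx=600/o.shape[0],fy=600/o.shape[0],interpolation=cv2.INTER_AREA)
cv2.imwrite("pics/s6.png",o)
```

```text
(no output)
```

View pics/s6.png

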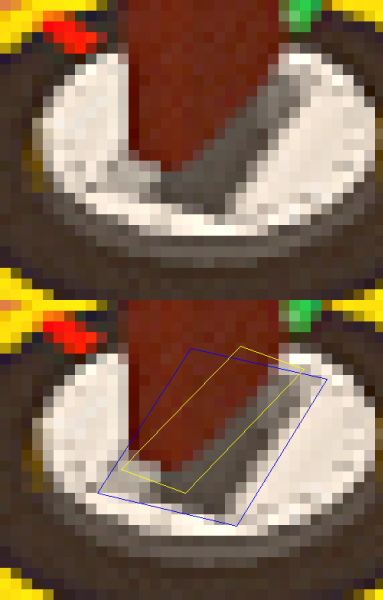

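Run:
```python
from h import *
c=np.load("side0.npy",allow_pickle=True).item()
for z in(.112,.116,.120,.124): print(z,proj(c,[.5362,.2435,z]),"obs",287+195.5/6-.5,90+65.5/6-.5)
a=np.radians(39.4)
for s in(1,-1): print(s,proj(c,[.5362+s*.022*np.cos(a),.2435+s*.022*np.sin(a),.116]))
for X,Y in((159,98),(228,31)):print(287+X/6-.5,90+Y/6-.5)
```

```text
0.112 (np.float64(318.8178745118999), np.float64(101.42387952479106)) obs 319.0833333333333 100.41666666666667
0.116 (np.float64(318.79374966599084), np.float64(99.72441334232347)) obs 319.0833333333333 100.41666666666667
0.12 (np.float64(318.76948738131654), np.float64(98.01526533496744)) obs 319.0833333333333 100.41666666666667
0.124 (np.float64(318.74508648004326), np.float64(96.29635253063334)) obs 319.0833333333333 100.41666666666667
1 (np.float64(324.48319591981243), np.float64(94.10313481528564))
-1 (np.float64(312.95578034662435), np.float64(105.49243541554667))
313.0 105.83333333333333
324.5 94.66666666666667
```

```bash
python3 -c "
from bench import ticket; print(ticket.job_done())"
```

```text
the job is handed in; nothing more can be done
None
```

I took the red key from the stand, put it fully home in the switch, turned it clockwise by about 69° (60° plus the 9° of play) and let go. I handed the job in at about 15 s, with the arm clear of everything.

- **Seating:** The key met the floor at the expected height, with a push of up to about 23 N. After release, its top in the side image was within 1 pixel (about 2 mm) of the fully-home position.
- **Pointer:** I never saw the white pointer at the green mark, because the key head hides it in both cameras.
    - **From the key's angle:** The gripper stopped with the key at 39.4°, and the side image agrees. With the 9° of play, this puts the barrel at about 60.6°, against 60° for on.
    - **From the funnel edge:** A rough reading in the side image gave about 62° ± 3°, which agrees.
- **Disagreement:** An overlay drawn at the key's shoulder sat about 1–2 pixels off. I put this down to calibration, because the more direct check on the key's top fitted.

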